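Complete the vial canister and clamp it with the capstan

TASK

Put the tall vial upright into the free place among the short vials in the round canister, down to the canister's floor, and let go of it. Then clamp the canister: turn the spoked capstan clockwise (seen from above), pushing one spoke after another, until the jaw holds the canister firmly against the stop plate; hand-tight, not forced. Move the jaw only by the spokes, leave the other things alone, and end with the hand clear.

Things in the scene. Friction and masses are not known exactly. Their poses are not given: they have to be found in the camera images.
- clamp: Fixed cream clamp base, 220 mm (its x) by 420 mm (its y), top face 30 mm above the table; origin on the table, 10 mm short (-y) of the base's middle. Along its +y follow: capstan (axis at y = -130 mm), hood, jaw, canister, stop plate.
- hood_edge (a point): Middle of the hood's open edge, on its roof, in the clamp's axes. The cream roof (top 100, underside 93 mm above the table) reaches 94 mm from here to +y and 115 mm to each side. It covers most of the +y half of the spokes' circle: spokes can be pushed only in the open part, on the -y side of the hub.
- capstan: Steel capstan on an upright axis; origin on the axis at spoke height (75 mm above the table). Hub 48 mm across, rising 29 mm above the origin; five level round spokes 12 mm thick, 72 degrees apart, the first along its own +x. Clockwise from above drives the jaw slowly to the stop plate (0.3 to 1 turn until tight). It stays where it is left and holds the clamping when let go.
- spoke_ball (a point): Centre of the black 24 mm ball on the first spoke, 95 mm from the capstan's axis. Pushing slowly, 75 mm out on a spoke: turning freely takes a steady 4 to 7 N; once the canister is nipped between jaw and stop the push climbs steeply; 10 to 13 N is hand-tight, above 20 N is forcing.
- jaw: Upright sliding steel jaw with a stiff rubber pad on its face, 120 mm wide (x), 50 mm high (34 mm to 84 mm above the table). Origin at the middle of its face, on the base's top; the face looks along +y of the clamp and the jaw moves along +y. Not to be pushed with the hand.
- stop: Fixed upright steel stop plate with a thin rubber face on the clamp base, 120 mm wide (x), 54 mm high, facing the jaw (its -y). Origin at the middle of its face, on the base's top. When clamped the canister's axis stands 54.5 mm from this face.
- canister_mid (a point): Centre (half-way up) of the loose round open aluminium canister that stands on the clamp base between jaw and stop plate: outside diameter 109 mm, height 70 mm, wall 4 mm, floor 5 mm thick, 0.3 kg. It starts clear of both and slides when the jaw pushes it.
- gap (a point): Middle of the free place in the canister, on the canister's floor, 33 mm from the canister's axis; about 35 mm wide between its neighbours and the wall. z axis up along the canister.
- tall_vial_mid (a point): Centre (half-way up) of the tall amber vial with a black cap, loose and upright on the table: diameter 30 mm, height 150 mm, the cap its top 45 mm, about 0.09 kg. When it stands in the canister its top 60 mm rise above the short vials.
- spare_vial: Short vial left standing on the table, like those in the canister: diameter 30 mm, height 90 mm. Origin at its foot. To be left alone.
- bottle: Bottle, 70 mm across, 160 mm high, standing on the table. Origin at its foot. To be left alone.
- beaker: Glass cup, 72 mm across, 95 mm high, standing on the table. Origin at its foot. To be left alone.
- vial0_mid (a point): Centre (half-way up) of a short amber vial, diameter 30 mm, height 90 mm, standing loose in the canister, in its middle.
- vial1_mid (a point): Centre (half-way up) of a short amber vial, diameter 30 mm, height 90 mm, standing loose in the canister, in the ring around the middle one, next to the free place.
- vial2_mid (a point): Centre (half-way up) of a short amber vial, diameter 30 mm, height 90 mm, standing loose in the canister, in the ring around the middle one.
- vial3_mid (a point): Centre (half-way up) of a short amber vial, diameter 30 mm, height 90 mm, standing loose in the canister, in the ring around the middle one.
- vial4_mid (a point): Centre (half-way up) of a short amber vial, diameter 30 mm, height 90 mm, standing loose in the canister, in the ring around the middle one.
- vial5_mid (a point): Centre (half-way up) of a short amber vial, diameter 30 mm, height 90 mm, standing loose in the canister, in the ring around the middle one, next to the free place.
Mind the look-alikes: they are no part of the job. Leave any pink look-alike of the part that bears vial5_mid alone.

How it is judged:
By the outcome, as a careful person would: the job done as asked, in the order asked, and still so for the second after the job is handed in, with the robot touching nothing.
It also fails if it takes over 72 s, if anything falls off the work surface, if the arm or the gripper's body presses on something with over 40 N, if the wrist force passes 120 N, or if a joint passes its speed limit or range.

ROBOT

A 6-joint arm with a two-finger parallel gripper is mounted at the origin on the work surface. World frame = base frame: x ahead of the robot, y to its left, z up, the work surface at z = 0. Lengths are in m, angles in rad, forces in N, time in s.
With the tool pointing down it reaches from about 0.275 to 0.75 m from the base axis. Payload 10.2 kg.
Tool frame: the origin (TCP) lies on the centre line of the jaws, within the pads' length; the fingertips stand 19 mm ahead of it and the grasp point (between the pads) is the TCP (ctrl.tcp_to_tips is the distance from the TCP to the fingertips, in m); z points along the fingers, y is the direction in which the jaws open and shut (so a half turn about z gives the same grasp; the last joint's range is limited). The gripper opens to 85 mm and grips with 20 to 120 N. Pads are 22 mm wide; open, the fingers measure 114 mm over their backs; the gripper's body (76 mm by 85 mm) begins 54 mm behind the grasp point. The pads swing forward as they close: fully open they stand 13 mm farther back than shut.
Start: joints at [1.087, 0.313, 1.498, -0, 1.331, -0.223], TCP at [0.135, 0.507, 0.25] pointing down, gripper open.
Joint ranges: [-2.94, 2.94], [-0.97, 2.17], [0.19, 2.56], [-1.23, 4.37], [0.02, 3.11], [-2.88, 2.88]. Speed limits (rad/s): [2.39, 2.39, 3.01, 3.14, 3.14, 3.14].

INTERFACE

Orientations are given as a unit quaternion [x, y, z, w].
In Python, from workcell import ctrl gives the robot as it stands. Calls block until the motion is done:
- ctrl.goto(position, orientation): joint-space move of the TCP to a pose.
- ctrl.servo_line(position, frame=None, feed=0.15, force_limit=None): straight line of the TCP; frame=None keeps the orientation; feed is the mean speed in m/s. With force_limit (N) it stops when the force on the tool has changed by that much, and returns True; else False.
- ctrl.move_joints(angles): joint-space move.
- ctrl.gripper_to(opening, force=None): finger opening in m; force is the grip in N (None keeps the last); returns when the fingers have stopped.
- ctrl.dwell(seconds).
- ctrl.inverse_kinematics(position, orientation): joint angles nearest the present ones, or None.
- ctrl.sense(): the state.
- ctrl.get_image(name): name is "side" or "top"; returns a dict with "pixels" (384x512x3 uint8, red, green, blue), "camera_matrix" (3x3 intrinsics, pixels), "cam_to_world" (4x4, takes a point from camera to world coordinates). Camera axes: x right, y down, z forward; pixel columns grow to the right and rows downward; lengths in m; the calibration is good to about 2 mm. A picture is of the moment at which its call begins. There is no depth.
A pose or a line that the arm cannot do raises ctrl.IKError and nothing moves.
- ctrl.finish_job(): hands the job in, once; it reports no verdict.
The state is a dict: "time": time; "joint_positions": joint angles; "qvel": joint speeds; "effort": joint torques, N m; "position": TCP position; "orientation": TCP orientation; "contact_force": force on the tool from outside, world axes, zero at the start; "wrist_torque": the same for the moment, N m; "gripper_width": finger opening in m.
Only numpy, scipy, OpenCV 4.12 (cv2) and the standard library are available. Lean on these libraries where they do the work, as an engineer would, in place of code of your own. Each camera call takes 0.05 s, during which the arm holds its last target. There are 200 camera calls.

## Working session

There is one attempt and no reset: what is moved stays moved. The work goes in short steps, each a Python script; the robot and the scene stay as the last script left them, time stands still between calls to the robot, and variables do not carry over. Pictures are saved under pics/ and viewed, about 8 in all and at most 12, crops included, and the job is handed in when it is done.

```bash
mkdir -p pics && python3 - <<'E'
from workcell import ctrl
import cv2,numpy as np
np.set_printoptions(precision=4,suppress=True)
for n in("top","side"):
    im=ctrl.get_image(n)
    cv2.imwrite(f"pics/{n}0_raw.png",im["pixels"][:,:,::-1])
    cv2.imwrite(f"pics/{n}0.png",cv2.resize(im["pixels"][:,:,::-1],(800,600),interpolation=cv2.INTER_CUBIC))
    np.savez(f"{n}.npz",K=im["camera_matrix"],T=im["cam_to_world"])
    print(n,im["camera_matrix"],im["cam_to_world"])
print(ctrl.sense())
E
```

```text
top [[459.173    0.     257.9461]
 [  0.     459.173  198.7953]
 [  0.       0.       1.    ]] [[-0.0287 -0.9975  0.0651  0.4879]
 [-0.999   0.0308  0.0309 -0.0269]
 [-0.0329 -0.0641 -0.9974  1.283 ]
 [ 0.      0.      0.      1.    ]]
side [[367.9085   0.     255.0664]
 [  0.     367.9085 196.501 ]
 [  0.       0.       1.    ]] [[ 0.9878 -0.1158  0.1037  0.4642]
 [-0.1547 -0.6678  0.7281 -0.7145]
 [-0.0151 -0.7353 -0.6776  0.743 ]
 [ 0.      0.      0.      1.    ]]
{'time': 0.1, 'joint_positions': array([ 1.0866,  0.3134,  1.4984,  0.    ,  1.331 , -0.2234]), 'qvel': array([-0.0004, -0.0017, -0.003 , -0.0005, -0.0025,  0.0004]), 'effort': array([  0.0016, -41.29  , -26.0139,  -0.0002,   0.003 ,   0.    ]), 'position': array([0.1353, 0.5071, 0.2498]), 'orientation': array([ 0.13  ,  0.9915, -0.0006, -0.0002]), 'contact_force': array([ 0.3727, -0.1609, -0.0832]), 'wrist_torque': array([ 0.0385, -0.0132, -0.0592]), 'gripper_width': 0.08530856456154608}
```

View pics/top0.png

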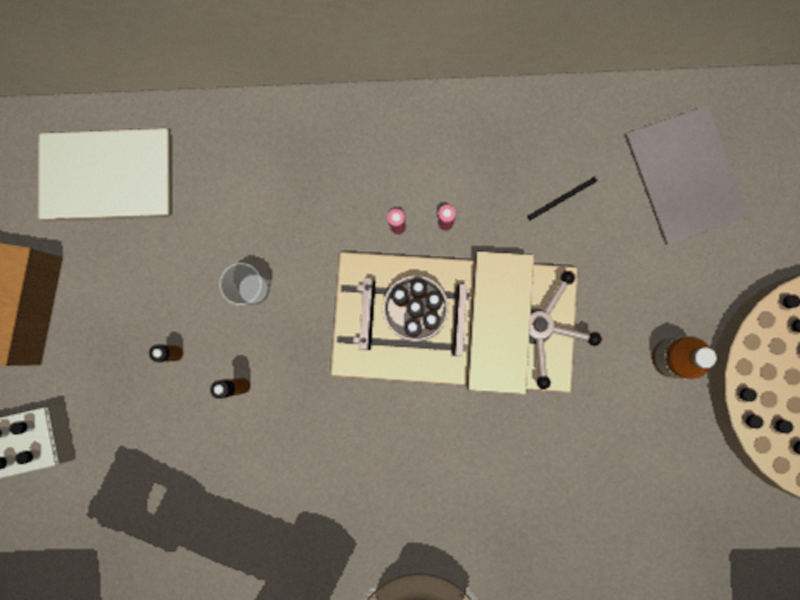

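View pics/side0.png

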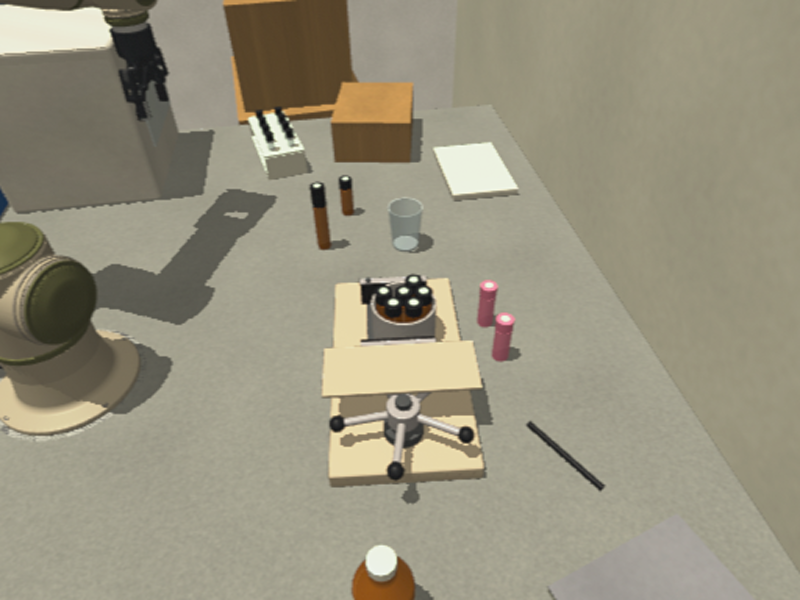

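Both views agree. In the 800-px top view:
- **Tall vial:** (222,388). The side view confirms this is the tall one, and the spare is at (160,352).
- **Canister:** centre about (415,307), with the free place at its lower left, about (397,317).
- **Capstan:** hub at (540,323), with visible balls at (567,277), (595,338) and (543,382).
- **Hood edge:** about x=530.

The pink vials are the look-alikes.

```bash
cat > h.py <<'E'
import numpy as np,cv2
from scipy.spatial.transform import Rotation as R
np.set_printoptions(precision=4,suppress=True)
C={n:np.load(f"{n}.npz") for n in("top","side")}
def ray(n,uv):
    c=C[n];d=c["T"][:3,:3]@np.linalg.solve(c["K"],[uv[0],uv[1],1]);return c["T"][:3,3],d/np.linalg.norm(d)
def onz(n,uv,z):
    o,d=ray(n,uv);return o+d*(z-o[2])/d[2]
def proj(n,p):
    c=C[n];q=c["K"]@(c["T"][:3,:3].T@(np.array(p)-c["T"][:3,3]));return q[:2]/q[2]
def blobs(mask,amin=6,amax=9999):
    n,l,s,c=cv2.connectedComponentsWithStats(mask.astype(np.uint8))
    return [(c[i],s[i]) for i in range(1,n) if amin<=s[i][4]<=amax]
def down(yaw):  # tool z down, tool x at angle yaw in world xy
    x=np.array([np.cos(yaw),np.sin(yaw),0]);z=np.array([0,0,-1.]);
    return R.from_matrix(np.c_[x,np.cross(z,x),z]).as_quat()
E
python3 - <<'E'
from h import *
for n in("top","side"):
    im=cv2.imread(f"pics/{n}0_raw.png").astype(int);hsv=cv2.cvtColor(im.astype(np.uint8),cv2.COLOR_BGR2HSV)
    V=hsv[...,2];S=hsv[...,1]
    print(n,"black")
    for c,s in blobs(V<42,15,400):
        if 80<c[0]<400 and c[1]<290: print(c,s, onz(n,c,.075)[:2])
    print("white")
    for c,s in blobs((V>165)&(S<45),4,80):
        if 80<c[0]<400: print(c,s,onz(n,c,.125)[:2],onz(n,c,.15)[:2],onz(n,c,.09)[:2])
    m=((hsv[...,0]>15)&(hsv[...,0]<32)&(S>60)&(V>150))
    cs,_=cv2.findContours(m.astype(np.uint8),cv2.RETR_EXTERNAL,cv2.CHAIN_APPROX_SIMPLE)
    for c in cs:
        if cv2.contourArea(c)>300:
            print("cream",cv2.contourArea(c),cv2.approxPolyDP(c,3,True)[:,0].tolist())
im=cv2.imread("pics/top0_raw.png")[150:260,200:400]
a=cv2.resize(im[:,:],(800,440),interpolation=cv2.INTER_CUBIC)
cv2.imwrite("pics/c1.png",a)
E
```

```text
top black
[359.3694 126.6486] [338 114  43  27 111] [ 0.7496 -0.2632]
[362.8919 176.9189] [360 174   7   7  37] [ 0.6158 -0.2667]
[237.377  201.2951] [236 180   4  43  61] [0.5618 0.0651]
[291.2879 203.8636] [289 183   5  44  66] [ 0.5507 -0.0767]
[380.3333 216.5476] [377 213   8   8  42] [ 0.5105 -0.3073]
[103.5484 225.5968] [ 96 221  13  10  62] [0.5081 0.4229]
[347.3659 244.7073] [344 242   8   7  41] [ 0.4398 -0.2189]
[146.4464 247.9643] [141 244  10  10  56] [0.4458 0.3088]
white
[285.8636 136.    ] [283 134   6   5  22] [ 0.7214 -0.0666] [ 0.7164 -0.0658] [ 0.7285 -0.0679]
[253.0435 138.6087] [251 136   5   6  23] [0.7176 0.0171] [0.7127 0.0162] [0.7246 0.0184]
[164.4516 185.3871] [159 177   9  16  31] [0.6051 0.2465] [0.6026 0.2406] [0.6086 0.2548]
[258.3636 178.1818] [254 177  10   4  11] [0.6158 0.0065] [0.613  0.0057] [0.6197 0.0075]
[279.4375 184.    ] [270 177  16  19  32] [ 0.5993 -0.0464] [ 0.5969 -0.046 ] [ 0.6026 -0.047 ]
[267.25 183.25] [265 181   5   5  20] [ 0.6022 -0.0157] [ 0.5997 -0.0159] [ 0.6056 -0.0153]
[255. 188.] [253 186   5   5  21] [0.5911 0.0157] [0.588
[... 28230 characters left out ...]
.5393 -0.4791]
[136.8333 382.6667] [133 382   8   2  12] [ 0.3031 -0.4544] [ 0.3096 -0.4649] [ 0.294  -0.4396]
cream 653.5 [[263, 289], [263, 302], [309, 299], [308, 290], [301, 293], [276, 281]]
cream 1025.5 [[245, 269], [211, 276], [210, 305], [247, 303], [251, 285], [246, 280], [223, 286], [217, 283], [222, 277], [245, 275]]
cream 1009.5 [[0, 245], [0, 267], [16, 276], [41, 274], [67, 261], [57, 257], [21, 261], [10, 254], [6, 242]]
cream 4031.5 [[287, 179], [273, 179], [285, 209], [284, 219], [245, 222], [229, 220], [234, 216], [230, 182], [216, 181], [206, 253], [308, 247], [302, 219], [293, 215]]
cream 1313.5 [[264, 53], [219, 53], [213, 67], [181, 71], [212, 69], [211, 78], [261, 78]]
```

View pics/c1.png

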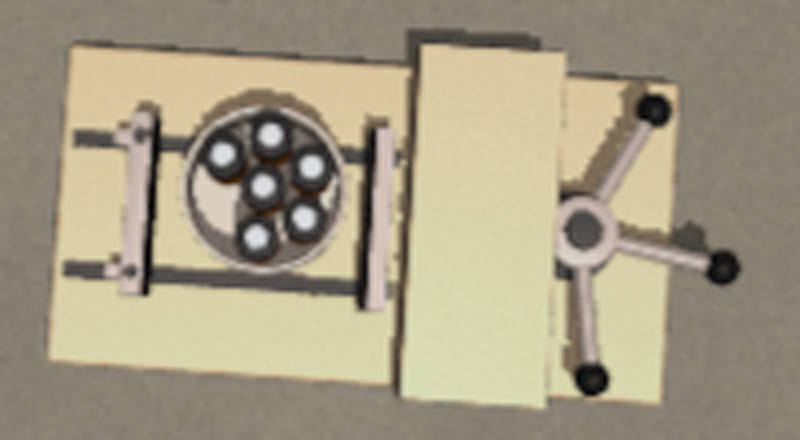

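The crop shows the gap at about (215,200), between the vials at (224,154) and (257,238). The canister rim is centred near (264,187), the hub at (585,232), and the hood's open edge runs from (566,52) to (546,406). I'll compute the geometry, then grasp the vial.

```bash
python3 - <<'E'
from h import *
from workcell import ctrl
b=np.array([onz("top",p,.075)[:2] for p in((362.9,176.9),(380.3,216.5),(347.4,244.7))])
M=np.c_[2*b,np.ones(3)];s=np.linalg.solve(M,(b**2).sum(1));print("axis by balls",s[:2],"r",np.sqrt(s[2]+s[:2]@s[:2]))
print("hub",onz("top",(346.2,208),.104),"angles",np.degrees(np.arctan2(*(b-s[:2]).T[::-1])))
print("hood edge",onz("top",(341.5,163),.1),onz("top",(336.5,251.5),.1))
print("canister rim",onz("top",(265.7,196.6),.1))
p=np.array([.4475,.3057,.30])
for y in(90,-90,180,0,135):
    print(y,ctrl.inverse_kinematics(p,down(np.radians(y))),ctrl.inverse_kinematics([.558,.0215,.25],down(np.radians(y))))
q=down(np.radians(90))
ctrl.goto(p,q)
ctrl.servo_line([p[0],p[1],.122],feed=.12,force_limit=8)
ctrl.gripper_to(.02,30)
s=ctrl.sense();print(s["time"],s["position"],s["gripper_width"],s["contact_force"])
ctrl.servo_line([p[0],p[1],.33],feed=.2)
ctrl.goto([.558,.0215,.25],q)
s=ctrl.sense();print(s["time"],s["position"],s["gripper_width"],s["contact_force"])
for n in("top","side"):
    im=ctrl.get_image(n)["pixels"][:,:,::-1];cv2.imwrite(f"pics/{n}1_raw.png",im)
a=cv2.imread("pics/side1_raw.png")[90:240,160:360];cv2.imwrite("pics/c2.png",cv2.resize(a,(800,600),interpolation=cv2.INTER_CUBIC))
E
```

```text
axis by balls [ 0.5354 -0.2148] r 0.09569518964544858
hub [ 0.5343 -0.2151  0.104 ] angles [ -32.831  -105.0075 -177.5245]
hood edge [ 0.651  -0.2085  0.1   ] [ 0.4243 -0.1866  0.1   ]
canister rim [ 0.5702 -0.0104  0.1   ]
90 [ 0.383   0.3206  1.3579 -0.      1.463   0.383 ] [-0.1713  0.3871  1.3949 -0.      1.3597 -0.1713]
-90 [ 0.383   0.3206  1.3579 -0.      1.463  -2.7586] None
180 [ 0.383   0.3206  1.3579 -0.      1.463  -1.1878] [-0.1713  0.3871  1.3949 -0.      1.3597 -1.7421]
0 [ 0.383   0.3206  1.3579 -0.      1.463   1.9538] [-0.1713  0.3871  1.3949 -0.      1.3597  1.3995]
135 [ 0.383   0.3206  1.3579 -0.      1.463  -0.4024] [-0.1713  0.3871  1.3949 -0.      1.3597 -0.9567]
3.6833 [0.4476 0.3057 0.1222] 0.029345028328304105 [ 0.232  -0.8974  1.523 ]
6.075 [0.558  0.0226 0.2504] 0.029289727378534434 [ 0.0322  0.8434 -1.24  ]
```

View pics/c2.png

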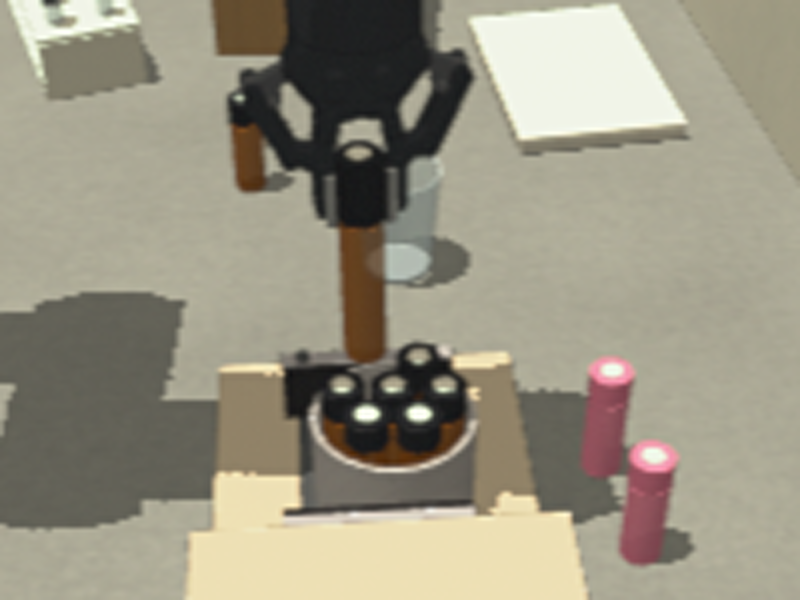

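The vial is held upright: white top at crop (358,153), amber body centred at column 362 and foot near row 355. The gap lies just beyond the vial caps at (343,383) and (395,383). Next I'll compare the held vial with the gap in this same camera, so the calibration bias cancels.

```bash
python3 - <<'E'
from h import *
im=cv2.imread("pics/side1_raw.png");hsv=cv2.cvtColor(im,cv2.COLOR_BGR2HSV)
m=(hsv[...,0]<16)&(hsv[...,1]>130)&(hsv[...,2]>40)
for r in range(148,182,4):
    c=np.flatnonzero(m[r,235:265])+235;print(r,c.min() if len(c) else None,c.max() if len(c) else None,len(c))
w=(hsv[...,2]>140)&(hsv[...,1]<70)
for c,s in blobs(w[120:136,240:260],3): print("top",c+[240,120],s[4],onz("side",c+[240,120],.278))
for c,s in blobs((hsv[...,2]>165)&(hsv[...,1]<45),8,40):
    if 230<c[0]<285 and 170<c[1]<200: print("short",c,onz("side",c,.125)[:2])
for P in((.558,.0226),(.560,.0226),(.558,.0256)):
    print(P,"axis px top",proj("side",[*P,.278]),"mid",proj("side",[*P,.17]),"foot",proj("side",[*P,.128]))
E
```

```text
148 245 250 6
152 245 251 7
156 246 251 6
160 246 254 9
164 246 254 9
168 246 254 9
172 246 255 10
176 247 255 9
180 250 250 1
top [249.9184 122.4898] 49 [0.5636 0.0448 0.278 ]
top [249.2 127.7] 10 [0.5587 0.0223 0.278 ]
short [251.1765 192.8824] [ 0.5513 -0.0356]
short [264.1765 192.8824] [ 0.5834 -0.0412]
short [241.4231 199.6923] [ 0.524  -0.0562]
short [276.0714 198.8571] [ 0.6084 -0.0678]
(0.558, 0.0226) axis px top [248.9049 127.6543] mid [250.0276 164.3002] foot [250.4181 177.0475]
(0.56, 0.0226) axis px top [249.7499 127.572 ] mid [250.8062 164.2162] foot [251.1736 176.9632]
(0.558, 0.0256) axis px top [248.7227 126.975 ] mid [249.857  163.5886] foot [250.2517 176.328 ]
```

```bash
python3 - <<'E'
from h import *
from workcell import ctrl
x,y=.5597,.0203
ctrl.servo_line([x,y,.25],feed=.05);ctrl.dwell(.2)
print(ctrl.servo_line([x,y,.162],feed=.06,force_limit=6)); s=ctrl.sense();print(s["position"],s["contact_force"])
if s["position"][2]<.165:
    print(ctrl.servo_line([x,y,.1545],feed=.02,force_limit=5)); s=ctrl.sense();print(s["time"],s["position"],s["contact_force"])
im=ctrl.get_image("side")["pixels"][:,:,::-1];cv2.imwrite("pics/side2_raw.png",im)
a=im[120:225,190:330];cv2.imwrite("pics/c3.png",cv2.resize(a,(800,600),interpolation=cv2.INTER_CUBIC))
E
```

```text
False
[0.5598 0.0203 0.1623] [ 0.1109 -0.3358 -0.5797]
True
8.5667 [0.5602 0.0203 0.157 ] [1.059  0.3798 2.283 ]
```

View pics/c3.png

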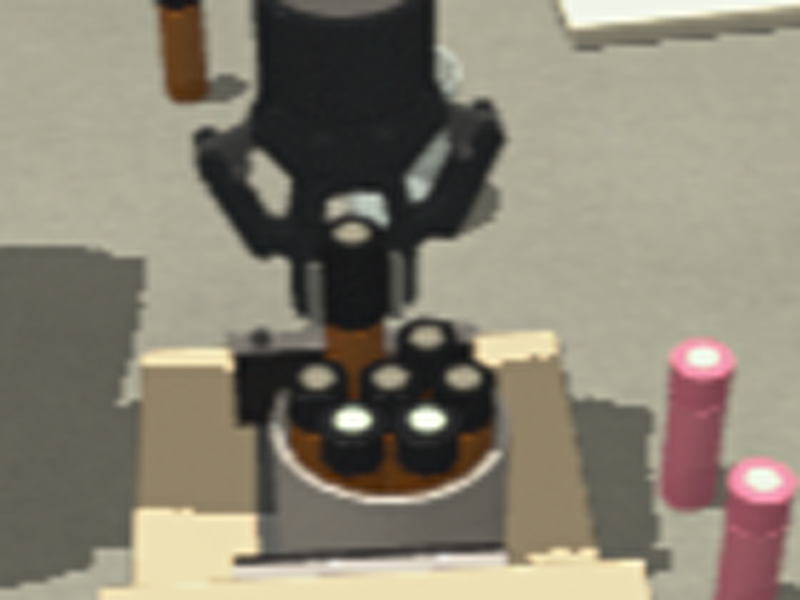

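The vial met the floor at z=0.157, which is exactly the grasp height plus 35 mm. It stands upright in the gap. Next: release, retreat, check from above.

```bash
python3 - <<'E'
from h import *
from workcell import ctrl
ctrl.gripper_to(.06);ctrl.dwell(.1)
ctrl.servo_line([.5597,.0203,.27],feed=.15)
A=np.array([.5355,-.2155]);th=np.radians(-105);e=np.array([np.cos(th),np.sin(th)]);t=np.array([-e[1],e[0]])
P=A+.066*e+.030*t
ctrl.goto([*P,.22],down(th+np.pi/2));ctrl.gripper_to(0)
s=ctrl.sense();print(s["time"],s["position"],s["joint_positions"],s["contact_force"],s["gripper_width"],ctrl.tcp_to_tips)
for n,(r0,r1,c0,c1) in(("top",(150,260,200,400)),("side",(130,305,190,330))):
    im=ctrl.get_image(n)["pixels"][:,:,::-1];cv2.imwrite(f"pics/{n}3_raw.png",im)
    if n=="top": a=cv2.resize(im[r0:r1,c0:c1],(600,330),interpolation=cv2.INTER_CUBIC)
    else: b=cv2.resize(im[120:225,205:330],(320,269),interpolation=cv2.INTER_CUBIC)
o=np.zeros((600,600,3),np.uint8);o[:330]=a;o[330:599,:320]=b;cv2.imwrite("pics/c4.png",o)
E
```

```text
11.8333 [ 0.5474 -0.287   0.22  ] [-0.6721  0.542   1.2388  0.      1.3609  1.1603] [ 0.6637 -0.3017  0.275 ] -0.00016418289567506224 0.019
```

View pics/c4.png

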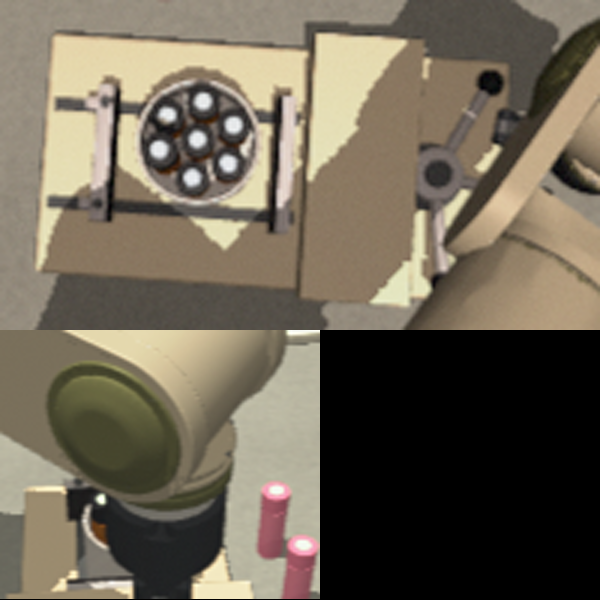

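The top view shows the tall vial upright in the free place at crop (161,152), and the short vials are undisturbed. I'll push the first spoke with the closed hand, reading the moment about the capstan axis.

```bash
cat > push.py <<'E'
from h import *
from workcell import ctrl
A=np.array([.5355,-.2155]);Rr=.066;Z=.078;D=.017
def pose(thd,d):
    th=np.radians(thd);e=np.array([np.cos(th),np.sin(th)]);t=np.array([-e[1],e[0]])
    return np.array([*(A+Rr*e+d*t),Z]),down(th+np.pi/2)
def read(tare):
    s=ctrl.sense();F=s["contact_force"]-tare[0];T=s["wrist_torque"]-tare[1];r=s["position"][:2]-A
    return r[0]*F[1]-r[1]*F[0]+T[2],F,T,s      # moment of the spoke on the hand: ccw = +
def approach(thd):
    p,q=pose(thd,.030)
    s=ctrl.sense()
    if np.linalg.norm(s["position"][:2]-p[:2])>.003: ctrl.goto([*p[:2],.16],q)
    if ctrl.servo_line(p,q,feed=.12,force_limit=10): print("touched on descent",ctrl.sense()["position"])
    ctrl.dwell(.15);s=ctrl.sense();return s["contact_force"],s["wrist_torque"]
def retreat(thd):
    p,q=pose(thd,.030);ctrl.servo_line(p,feed=.08);ctrl.servo_line([*p[:2],.16],feed=.15)
def push(th0,th1,goal=.86):
    tare=approach(th0);th=th0;d=.030;free=None;hist=[]
    while th>th1:
        M,F,T,s=read(tare)
        if d>D: d=max(D,d-.004);
        else: th-=1 if free is not None and M>free+.12 else 3
        p,q=pose(th,d)
        hit=ctrl.servo_line(p,q,feed=.03,force_limit=5)
        M,F,T,s=read(tare)
        if d<=D:
            hist.append(M)
            if len(hist)==5: free=np.median(hist)
        if hit or len(hist)%4==1 or (free and M>free+.12):
            print(f"th {th:.0f} d {d:.3f} M {M:.3f} F {F[:2]} Fz {F[2]:.1f} Tz {T[2]:.3f} hit {hit} t {s['time']:.2f}")
        if M>goal-.06:
            ctrl.dwell(.15);M,F,T,s=read(tare);print("settled M",M,F)
            if M>goal-.06: retreat(th);return th,True
    retreat(th);return th,False
E
python3 - <<'E'
from push import *
print(push(-105,-140))
E
```

```text
th -105 d 0.017 M 0.187 F [ 3.2713 -1.4845] Fz -1.7 Tz -0.037 hit False t 14.52
th -117 d 0.017 M 0.087 F [3.2056 1.3587] Fz -0.1 Tz -0.106 hit False t 15.58
th -129 d 0.017 M 0.103 F [4.1185 0.5211] Fz -1.2 Tz -0.138 hit False t 16.65
th -141 d 0.017 M 0.170 F [ 4.5709 -0.4771] Fz 0.8 Tz -0.100 hit False t 17.72
(-141, False)
```

The spoke moved freely, about 36° at roughly 4 N, but the moment channel is ambiguous. I'll tilt the hand 10° so its outer edge touches at a radius of about 75 mm, and use the tangential force directly. First I'll check the spoke angle from the image.

```bash
python3 - <<'E'
s=open('push.py').read()
s=s.replace("Rr=.066","Rr=.0626").replace("D=.017","D=.0195;TILT=np.radians(10)").replace("down(th+np.pi/2)","down(th+np.pi/2-TILT)")
a=s.index("def read");b=s.index("def approach")
s=s[:a]+'''def read(tare,thd,n=1):
    F=0;T=0
    for i in range(n):
        if i: ctrl.dwell(.03)
        s=ctrl.sense();F=F+s["contact_force"]/n;T=T+s["wrist_torque"]/n
    F=F-tare[0];T=T-tare[1];th=np.radians(thd)
    return -F[0]*np.sin(th)+F[1]*np.cos(th),F,T,s      # push on the spoke, N
'''+s[b:]
a=s.index("def push")
s=s[:a]+'''def push(th0,th1,goal=11.2):
    tare=approach(th0);th=th0;d=.030;free=None;hist=[];f=0
    while th>th1:
        if d>D: d=max(D,d-.004)
        else: th-=1 if free is not None and f>free+1.5 else 3
        p,q=pose(th,d)
        hit=ctrl.servo_line(p,q,feed=.03,force_limit=5)
        f,F,T,s=read(tare,th)
        if d<=D:
            hist.append(f)
            if len(hist)>=5: free=np.median(hist[:8])
        if hit or len(hist)%4==1 or (free and f>free+1.5):
            print(f"th {th:.0f} f {f:.2f} F {F} Tz {T[2]:.3f} hit {hit} t {s['time']:.2f}")
        if f>goal-.8:
            ctrl.dwell(.1);f,F,T,s=read(tare,th,4);print("settled f",f,F,T[2])
            if f>goal-.8: retreat(th);return th,True
    retreat(th);return th,False
'''
open('push.py','w').write(s)
from h import *
from workcell import ctrl
A=np.array([.5355,-.2155])
for n in("top","side"):
    im=ctrl.get_image(n)["pixels"][:,:,::-1];cv2.imwrite(f"pics/{n}4_raw.png",im)
    V=cv2.cvtColor(im,cv2.COLOR_RGB2HSV)[...,2]
    for c,s in blobs(V<42,10,90):
        v=onz(n,c,.075)[:2]-A
        if .07<np.hypot(*v)<.12: print(n,c,s[2:],np.hypot(*v),np.degrees(np.arctan2(v[1],v[0])))
E
```

```text
top [343.3846 171.8462] [ 4  8 26] 0.09532398020196418 -0.4814434963244373
top [379.9667 231.    ] [11  9 30] 0.1089091809727416 -125.05225653429974
side [299.2037 257.1852] [ 8  9 54] 0.09819801989934229 0.5815931433266307
side [227.2727 291.4848] [ 8 10 33] 0.09464718495883588 -139.43392098382475
side [279.8947 295.9737] [ 9 11 76] 0.09656581629096052 -69.00076873573842
```

```bash
python3 - <<'E'
from push import *
print(push(-69,-141))
E
```

```text
th -69 f 0.12 F [ 0.0339  0.2548 -0.047 ] Tz 0.069 hit False t 21.56
th -81 f 3.47 F [ 3.1148  2.5142 -0.6786] Tz -0.058 hit False t 22.62
th -93 f 4.56 F [ 4.7563  3.6108 -0.2375] Tz -0.054 hit False t 23.69
th -105 f 3.74 F [ 4.7543  3.296  -1.2748] Tz -0.037 hit False t 24.76
th -117 f 3.87 F [ 5.1765  1.6447 -2.3678] Tz -0.035 hit False t 25.82
th -123 f 5.01 F [ 5.9909  0.0322 -2.3317] Tz 0.001 hit False t 26.36
th -124 f 5.80 F [ 6.9065 -0.1252 -2.6247] Tz 0.004 hit False t 26.61
th -125 f 5.97 F [ 7.2067 -0.1223 -2.77  ] Tz -0.008 hit False t 26.86
th -126 f 5.26 F [ 6.9874  0.6754 -3.3371] Tz -0.057 hit False t 27.11
th -127 f 5.55 F [ 6.768  -0.2424 -2.825 ] Tz -0.021 hit False t 27.36
th -131 f 3.72 F [ 4.8771 -0.0596 -1.6571] Tz -0.067 hit False t 27.88
th -137 f 5.04 F [ 5.5555 -1.7153 -1.4569] Tz -0.034 hit False t 28.41
th -141 f 3.74 F [ 4.8368 -0.8979 -2.0908] Tz 0.003 hit False t 28.93
(-141, False)
```

```bash
python3 - <<'E'
from push import *
print(push(-69,-141))
E
```

```text
th -69 f 4.03 F [3.5531 1.9897 0.4518] Tz 0.014 hit False t 32.77
th -81 f 5.59 F [5.2234 2.7467 0.7746] Tz -0.012 hit False t 33.84
th -93 f 4.10 F [4.2619 2.956  0.0724] Tz -0.014 hit False t 34.91
th -105 f 4.45 F [ 5.2887  2.5571 -0.5752] Tz -0.069 hit False t 35.98
th -117 f 5.17 F [ 6.4221  1.2133 -1.4436] Tz -0.046 hit False t 37.04
th -123 f 7.66 F [ 9.5398  0.6308 -3.8312] Tz -0.045 hit False t 37.58
th -124 f 8.45 F [10.39    0.2934 -2.932 ] Tz -0.035 hit False t 37.83
th -125 f 9.41 F [11.3706 -0.1677 -4.8392] Tz -0.025 hit False t 38.08
th -126 f 9.79 F [12.0821 -0.0258 -4.6019] Tz -0.079 hit False t 38.33
th -127 f 9.62 F [11.9033 -0.1805 -5.6128] Tz -0.067 hit False t 38.58
th -128 f 11.63 F [14.3312 -0.5541 -5.3726] Tz -0.096 hit False t 38.83
settled f 11.7715262132072 [14.0535 -1.1325 -5.5538] -0.03849648061189982
(-128, True)
```

Settled push is 11.8 N, within the hand-tight range. I'll move clear and verify with pictures.

```bash
python3 - <<'E'
from push import *
p=ctrl.sense()["position"];ctrl.servo_line([p[0],p[1],.30],feed=.2)
ctrl.goto([.25,-.28,.30],down(np.radians(60)));ctrl.dwell(.2)
s=ctrl.sense();print(s["time"],s["position"],s["contact_force"])
o=np.zeros((600,800,3),np.uint8)
for n in("top","side"):
    im=ctrl.get_image(n)["pixels"][:,:,::-1];cv2.imwrite(f"pics/{n}5_raw.png",im)
    if n=="top": o[:330,:600]=cv2.resize(im[150:260,200:400],(600,330),interpolation=cv2.INTER_CUBIC)
    else: o[330:600,:393]=cv2.resize(im[100:265,170:410],(393,270),interpolation=cv2.INTER_CUBIC)
    hsv=cv2.cvtColor(im,cv2.COLOR_RGB2HSV);V=hsv[...,2]
    for c,q in blobs(V<42,10,90):
        v=onz(n,c,.075)[:2]-A
        if .08<np.hypot(*v)<.11: print(n,"ball",np.hypot(*v),np.degrees(np.arctan2(v[1],v[0])))
    if n=="top":
        for c,q in blobs((V>165)&(hsv[...,1]<45),8,45):
            if 245<c[0]<290 and 178<c[1]<212: print("cap",c,q[2:],onz(n,c,.125)[:2],onz(n,c,.185)[:2])
cv2.imwrite("pics/c5.png",o)
E
```

```text
43.075 [ 0.2501 -0.28    0.2999] [-0.2068 -0.0701 -0.4394]
top ball 0.09499199945496986 -50.67835543178524
top ball 0.09508803068514027 -123.11172898387379
top ball 0.09529581043082512 168.11060572097168
cap [250.5    178.1667] [10  4 12] [0.6165 0.0264] [0.6098 0.0237]
cap [270.9259 182.5556] [16 14 27] [ 0.6036 -0.025 ] [ 0.5976 -0.0251]
cap [259. 183.] [ 5  5 21] [0.6035 0.0052] [0.5975 0.0035]
cap [247.1111 187.7222] [ 5  5 18] [0.5924 0.0357] [0.587  0.0324]
cap [269.2174 190.913 ] [ 6  5 23] [ 0.5826 -0.0201] [ 0.5777 -0.0204]
cap [275.48 195.92] [ 6  9 25] [ 0.5694 -0.0355] [ 0.5652 -0.035 ]
cap [257.3182 195.8636] [ 6  5 22] [0.5709 0.0104] [0.5666 0.0085]
cap [267.9545 203.7273] [ 5  5 22] [ 0.5502 -0.0159] [ 0.547  -0.0165]
cap [256.     208.8261] [ 5  5 23] [0.5382 0.0147] [0.5356 0.0125]
side ball 0.0909657061409129 166.23043197585395
side ball 0.09827758798611572 -51.27559371877558
side ball 0.09556813427373753 -120.918459738243
```

View pics/c5.png

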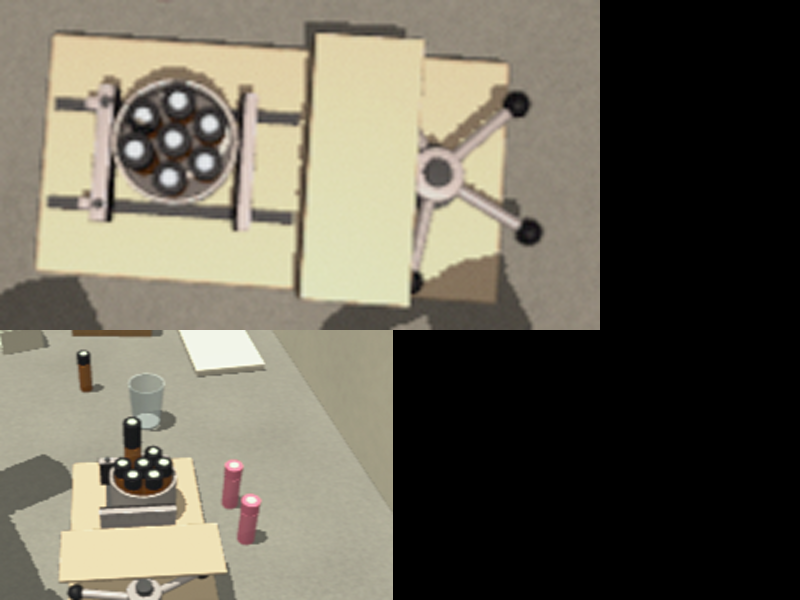

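The canister is nipped between the jaw pad and the stop plate, and the tall vial stands upright in its place at crop (134,150). The three visible balls lie at −51°, −123° and 168°, and the hand is clear. Handing in.

```bash
python3 -c "
from workcell import ctrl
ctrl.finish_job();print(ctrl.sense()['time'])"
```

```text
the job is handed in; nothing more can be done
the job is handed in; nothing more can be done
```

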